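Bring the trolley wheel's valve to the top

ROBOT

A 6-joint arm with a two-finger parallel gripper is mounted at the origin on the work surface. World frame = base frame: x ahead of the robot, y to its left, z up, the work surface at z = 0. Lengths are in m, angles in rad, forces in N, time in s.
With the tool pointing down it reaches from about 0.25 to 0.8 m from the base axis. Payload 8.5 kg.
Tool frame: the origin (TCP) lies midway between the tips of the shut fingers; the grasp point (between the pads) lies 19 mm behind it; z points along the fingers, y is the line along which they close (so a half turn about z gives the same grasp; the last joint's range is limited). The gripper opens to 85 mm and grips with 20 to 120 N. Pads are 22 mm wide; open, the fingers measure 114 mm over their backs; the gripper's body (76 mm by 85 mm) begins 54 mm behind the grasp point. The pads swing forward as they close: fully open they stand 13 mm farther back than shut.
Start: joints at [-1.105, 0.238, -0.013, 1.319, 0, 1.571], TCP at [0.236, -0.469, 0.231] pointing down, gripper open.
Joint ranges: [-2.66, 2.66], [-1.03, 1.9], [-1.14, 1.46], [-1.82, 2.27], [-1.45, 1.34], [-3.14, 3.14]. Speed limits (rad/s): [2.22, 2.22, 2.79, 3.14, 3.14, 3.14].

INTERFACE

Orientations are given as a rotation vector (axis times angle).
In Python, from plant import r, get_image gives the robot as it stands.
- The arm moves only by the tool drive_tool, never from a script. Its argument "increments" is a list of rows, each an object of numbers: "tx", "ty", "tz": the shift along the tool's x, y, z normalised to -1 to 1, where 1 is 25 mm; "rx", "ry", "rz": the turn, a rotation vector about the tool's x, y, z normalised to -1 to 1, where 1 is 6 degrees; "hand": the gripper command: -1 is fully open, 1 is shut, values between are in proportion. In form: [{"tx": .., "ty": .., "tz": .., "rx": .., "ry": .., "rz": .., "hand": ..}, ...]. A call has 1 to 12 rows; each row shifts and turns the commanded pose from where the row before left it, along the tool's axes as they then stand; what a row does not reach is not made up. A row lasts 1/10 s, in which the tool goes at most 50 mm and 8.59 degrees, less where a joint would pass 70% of its speed; a pose out of reach is approached as far as the arm can. A call with a number of a shift or a turn outside -1 to 1 is refused whole. A call with a gripper value outside its range is refused whole. The fingers move at their own pace and stop on an object; the grip force is fixed at half the most. Time passes only in rows, so rows that do not move let the fingers close. It gives the time, the measured TCP pose, the force, the opening and the grip force at its end, in the units of the state.
- r.sense(): the state, without advancing time (a new reading comes with each control period).
- get_image(name): name is "side" or "top" or "wrist"; returns a dict with "pixels" (384x512x3 uint8, red, green, blue), "depth" (384x512 float32, m along the optical axis (not along the pixel's ray), 0 where there is no reading), "camera_matrix" (3x3 intrinsics, pixels), "dist" ([k1, k2, p1, p2, k3] as OpenCV has them; the pictures are not rectified), "origin" and "rotation" of the camera in the world. Camera axes: x right, y up, looking along -z (the intrinsics and any distortion apply to the point x, -y, -z); pixel columns grow to the right and rows downward; lengths in m; the calibration is good to about 2 mm. A picture is of the moment at which its call begins.
- r.finish_job(): hands the job in; it is judged then, once.
The state is a dict: "time": time; "qpos": joint angles; "joint_vel": joint speeds; "joint_torque": joint torques, N m; "position": TCP position; "tool_rot": TCP orientation; "force": force on the tool from outside, world axes, zero at the start; "wrist_torque": the same for the moment, N m; "opening": finger opening in m; "grasp_force": force on a finger pad.
Only numpy, scipy, OpenCV 4.12 (cv2) and the standard library are available. Lean on these libraries where they do the work, as an engineer would, in place of code of your own. Each camera call takes 0.05 s, during which the arm holds its last target. There are 200 camera calls.

TASK

Turn the lab trolley's wheel on its bench stand until the valve stem with the red cap is at the very top, straight above the axle, so that the pump can be put on, and leave the wheel standing still. Push it round gently by its yellow spokes with the fingertips, in turns: push one spoke a good part of the way, take the fingers right out of the wheel, a few centimetres clear of the spokes, then push the next spoke to go on. Do not grip or lift anything, do not push on the tyre, the rim or the valve stem, and do not let the wheel spin away. The stand and everything else on the bench stay where they are.

Things in the scene. Friction and masses are not known exactly. Their poses are not given: they have to be found in the camera images.
- stand: grey wheel stand, loose on the bench, about 5 kg. Origin: underside of its base, straight below the wheel's middle. x = along the axle, from the robot's side to the far side; z up. Base plate 220 (x, -90 to +130) by 300 (y) by 12 mm; an A-frame of 16 mm tube, nowhere above the axle, carries the wheel at x = +62 mm on the far side only: the robot's side is free
- axle (a point): middle of the wheel on its axle, in the mid-plane of the tyre, 178 mm above the bench; axes as the stand's (they do not turn with the wheel). The blue hub is 48 mm thick and reaches 60 mm from the mid-plane towards the robot
- wheel (a joint): wheel angle, rad: 0 = valve stem at the very top; grows as the wheel turns clockwise seen from the robot; goes round freely either way (2 pi is the top again). Valve direction from the axle: (0, -sin, cos) in the stand's axes. No spring; dry friction of 0.15 N m stops the wheel and holds it where it is left (2 to 3 N on a spoke 65 mm from the axle)
- spokes: five yellow spokes, straight bars 10 mm thick, at 36, 108, 180, 252, 324 deg from the valve stem. Dished to the robot: each runs from the hub (20 mm from the axle, 44 mm on the robot's side of the tyre's mid-plane) to the rim (106 mm out, 6 mm on the robot's side); 65 mm out it is 24 mm on the robot's side. Origin: middle of the wheel; turns with it, z towards the valve stem
- tyre: white rim with black tyre: a ring 312 mm across outside, 208 mm inside, 40 mm wide along the axle. A 20 mm red stripe is painted across the tyre beside the valve stem. Origin: middle of the wheel; turns with it, z towards the valve stem. Not to be pushed
- valve: brass valve stem with a red cap, 14 mm thick, reaching from the inside of the rim 36 mm towards the hub, in the mid-plane of the tyre. Origin: its root at the rim, 104 mm from the axle; turns with the wheel; z points outward from the axle through the root, so z is vertical when the stem is at the very top. Not to be pushed
- wrench: steel open-ended spanner, about 160 mm long, lying between the robot and the stand; bystander. Origin: middle of the grip's length
- gauge: black round tyre pressure gauge, 52 mm across and 20 mm high, with a 70 mm brass tube, lying between the robot and the stand; bystander. Origin: centre of its underside
- flask: conical glass flask with a cork, 84 mm wide, 138 mm high, standing to the left; bystander. Origin: centre of its underside
- reagent: round bottle with a blue cap, 80 mm wide, 190 mm high, standing to the right; bystander. Origin: centre of its underside
- beaker: open glass beaker, 72 mm wide, 90 mm high, standing to the right; bystander. Origin: centre of its underside
- jar: clear jar with a white lid, 68 mm wide, 90 mm high, standing to the left; bystander. Origin: centre of its underside
- mug: orange mug, 76 mm wide, 90 mm high, standing near the robot to the right; bystander. Origin: centre of its underside

How it is judged:
On the way, in this order (a step that is already met when the one before it is completed fails the run):
1. the fingers push on a spoke (contact force between the fingers and spokes above 0.3 N), for 0.02 s.
2. part of the way round (stem 40 mm from its start, still 0.3 rad from the top), the fingers are right out of the wheel, clear of the spokes (distance of valve from where it was at the start of the episode above 0.04 m and angle between valve's own z axis and vertical above 0.3 rad and contact force between the fingers and spokes below 0.1 N and (x of the grasp point in the frame of axle below -0.055 m or height (world z) of the grasp point above 0.32 m)), for 0.2 s.
3. the fingers push on a spoke again (contact force between the fingers and spokes above 0.3 N), for 0.02 s.
At the end, for the whole second after the job is handed in: The valve stem is within 5 degrees (0.087 rad) of straight above the axle, the wheel is at rest (under 0.03 rad/s), and the stand is within 20 mm of where it was (angle between valve's own z axis and vertical below 0.087 rad and velocity of joint wheel between -0.03 and 0.03 rad/s and distance of stand from where it was at the start of the episode below 0.02 m); the robot touches nothing.
It fails at once if a spoke is gripped tight or forced (more than 25 N) (contact force between the fingers and spokes above 25 N).
It fails at once if the tyre, rim or valve stem is pushed (more than 3 N) (contact force between any of the fingers, the arm and tyre above 3 N or contact force between any of the fingers, the arm and valve above 3 N).
It fails at once if the wheel is sent spinning (faster than 3 rad/s) (velocity of joint wheel above 3 rad/s or velocity of joint wheel below -3 rad/s).
It fails at once if the stand is shoved, lifted or carried (more than 20 mm) or tipped (distance of stand from where it was at the start of the episode above 0.02 m or angle between stand's own z axis and vertical above 0.1 rad).
It fails at once if a bystander is moved (more than 20 mm), lifted or knocked over (distance of any of wrench, gauge, flask, reagent, beaker, jar, mug from where it was at the start of the episode above 0.02 m or angle between any of wrench, gauge, flask, reagent, beaker, jar, mug's own z axis and vertical above 0.3 rad).
It also fails if it takes over 64 s, if anything falls off the work surface, if the arm or the gripper's body presses on something with over 40 N, if the wrist force passes 120 N, or if a joint passes its speed limit or range.

## Working session

There is one attempt and no reset: what is moved stays moved. The work goes in short steps, Python scripts to look and compute and a tool call to move; the robot and the scene stay as the last step left them, time stands still between calls to the robot, and variables do not carry over. Pictures are saved under pics/ and viewed, at most 10 in all, crops included, and the job is handed in when it is done.

Besides the shell and the picture viewer there is one more tool, called after "Emit:" as a command line: name --argument value ..., lists and objects as JSON in quotes. drive_tool: Moves the arm, as the interface text tells. Scaled input: -1 to 1 covers 25 mm each way for a shift and 6 degrees each way for a turn. Its arguments: {"type":"object","properties":{"increments":{"type":"array"}},"required":["increments"]}

```bash
mkdir -p pics; cat > h.py <<'E'
import numpy as np, cv2
from plant import r, get_image
def P(im,u,v,d=None):
    if d is None:
        w=im["depth"][int(v)-1:int(v)+2,int(u)-1:int(u)+2]; w=w[w>0]; d=np.median(w)
    x,y=cv2.undistortPoints(np.array([[[u,v]]],float),im["camera_matrix"],im["dist"])[0,0]
    return np.array(im["origin"])+np.array(im["rotation"])@np.array([x*d,-y*d,-d])
def save(n,im):
    cv2.imwrite(n,im["pixels"][:,:,::-1])
E
python3 - <<'E'
from h import *
s=r.sense(); print(s)
ims=[]
for n in("side","top","wrist"):
    im=get_image(n); np.save(f"{n}.npy",im,allow_pickle=True); print(n,im["origin"],im["rotation"]); ims.append(im["pixels"])
a=np.vstack([ims[0],ims[1]]); cv2.imwrite("pics/a.png",cv2.resize(np.hstack([ims[0],ims[1]])[:,:,::-1],(800,300)))
save("pics/side.png",dict(pixels=ims[0])); save("pics/top.png",dict(pixels=ims[1]))
E
```

```text
{'time': 0.0, 'qpos': array([-1.10496486e+00,  2.38771299e-01, -1.42578460e-02,  1.31920665e+00,
       -6.88504686e-06,  1.57081927e+00]), 'joint_vel': array([ 0.00044032,  0.0005203 , -0.00056119,  0.00084825, -0.0017045 ,
        0.00097814]), 'joint_torque': array([-4.13015550e-04, -5.38787913e+01,  3.46436834e+01,  1.84251397e-02,
       -3.46817615e-06, -1.05220460e-05]), 'position': array([ 0.23562102, -0.46868511,  0.23068121]), 'tool_rot': array([-3.05540895e+00, -7.24770320e-01,  5.32211328e-04]), 'force': array([-0.83682633, -0.73712107,  0.15037162]), 'wrist_torque': array([-0.00094586, -0.06325944, -0.01703252]), 'grasp_force': 0.0, 'opening': 0.08508321069579235}
side [ 0.77232595 -0.50258817  1.88236738] [0.32087584 0.08265298 0.48130709]
top [0.39169418 0.00266648 1.16079755] [ 0.09332192 -0.12428734 -1.53844527]
wrist [ 0.29993841 -0.43680921  0.37357724] [-0.25698472  0.15947789 -1.09637035]
```

View pics/side.png

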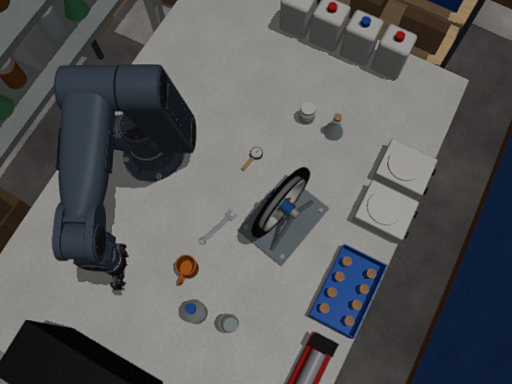

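View pics/top.png

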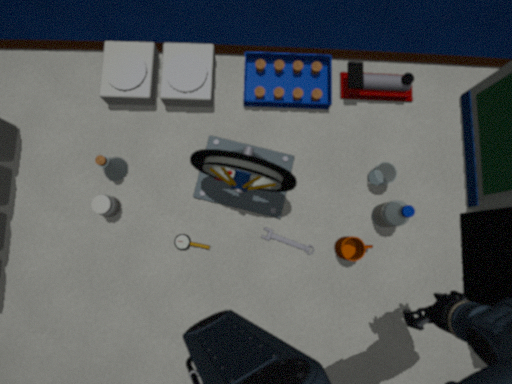

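```bash
sed -i 's/np.array(im\["rotation"\])@/cv2.Rodrigues(np.array(im["rotation"],float))[0]@/' h.py
python3 - <<'E'
from h import *
im=np.load("top.npy",allow_pickle=True).item()
c=im["pixels"][125:225,180:310][:,:,::-1]; cv2.imwrite("pics/c.png",cv2.resize(c,None,fx=6,fy=6,interpolation=cv2.INTER_CUBIC)[:600])
for n,u,v in [("bench",240,260),("st corner1",213,141),("st2",289,155),("st3",275,210),("st4",199,193),("tyreL",196,158),("tyreR",290,185),("flask",102,160),("jar",104,205),("gauge",182,242),("gtube",209,247),("wr1",268,234),("wr2",309,249),("mug",347,249),("reag",407,211),("beak",377,176)]:
    print(n,P(im,u,v).round(3))
E
```

```text
bench [0.321 0.002 0.001]
st corner1 [0.715 0.106 0.014]
st2 [ 0.675 -0.152  0.013]
st3 [ 0.487 -0.108  0.017]
st4 [0.536 0.145 0.015]
tyreL [0.624 0.142 0.148]
tyreR [ 0.555 -0.142  0.125]
flask [0.611 0.425 0.138]
jar [0.48  0.425 0.092]
gauge [0.374 0.191 0.022]
gtube [0.361 0.104 0.015]
wr1 [ 0.408 -0.087  0.008]
wr2 [ 0.363 -0.223  0.006]
mug [ 0.366 -0.35   0.006]
reag [ 0.481 -0.467  0.191]
beak [ 0.614 -0.456  0.007]
```

View pics/c.png

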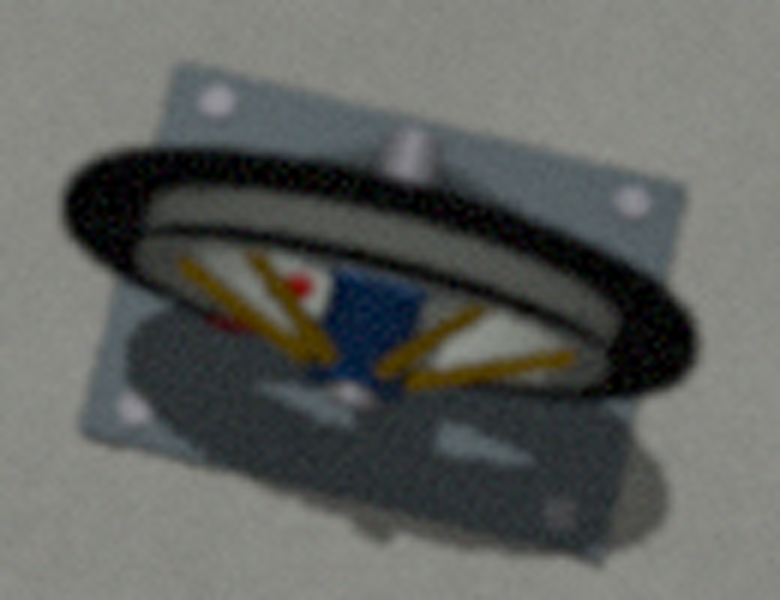

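```bash
cat > fit.py <<'E'
from h import *
from scipy.optimize import least_squares
def W(p,pts): # pts in stand/axle axes rel axle
    c,s=np.cos(p[2]),np.sin(p[2]); R=np.array([[c,-s,0],[s,c,0],[0,0,1]])
    return np.array(pts)@R.T+[p[0],p[1],.178]
def wp(th,deg,rad,x):
    a=th+np.radians(deg); return [x,-rad*np.sin(a),rad*np.cos(a)]
def proj(im,X):
    R=cv2.Rodrigues(np.array(im["rotation"],float))[0]
    q=(np.array(X)-im["origin"])@R*[1,-1,-1]
    return cv2.projectPoints(q,np.zeros(3),np.zeros(3),im["camera_matrix"],im["dist"])[0][:,0]
E
python3 - <<'E'
from fit import *
im=np.load("top.npy",allow_pickle=True).item()
f=lambda L:np.array(L,float)/6+[179.6,124.6]
cor=f([(178,62),(690,185),(603,563),(83,435)]); C=[(.13,.15,-.166),(.13,-.15,-.166),(-.09,-.15,-.166),(-.09,.15,-.166)]
tips=f([(185,262),(255,260),(480,310),(570,358)]); hubs=f([(310,362),(330,355),(385,370),(410,383)])
cap=f([(299,287)])
def res(p,full=False):
    th=p[3]
    a=(proj(im,W(p,C))-cor).ravel()
    b=(proj(im,W(p,[wp(th,0,.074,0)]))-cap).ravel()
    S=proj(im,W(p,[wp(th,36+72*k,.104,-.007) for k in range(5)]))
    d=np.linalg.norm(S[None]-tips[:,None],axis=2); j=d.argmin(1)
    t=(S[j]-tips).ravel()
    if full: print(j,a.round(1),b.round(1),t.round(1))
    return np.r_[a,b,t]
best=[]
for t0 in np.radians(range(0,360,12)):
    o=least_squares(res,[.61,0,-.18,t0],loss="soft_l1"); best.append((o.cost,o.x))
best.sort(key=lambda t:t[0])
for c,x in best[:4]: print(c,x,np.degrees(x[3])%360)
res(best[0][1],True)
x=best[0][1]; np.save("p.npy",x)
# depth check: blue hub points
for u,v in [(238,184),(243,175)]: print(P(im,u,v))
print("axle",W(x,[[0,0,0]]),"hub front",W(x,[[-.06,0,0]]))
v=im["pixels"].copy()
for q in np.r_[proj(im,W(x,[wp(x[3],36+72*k,r_,-.044+(r_-.02)/.086*.038) for k in range(5) for r_ in np.linspace(.02,.106,30)]))]: v[int(round(q[1])),int(round(q[0]))]=[0,255,0]
for q in proj(im,W(x,[wp(x[3],0,r_,0) for r_ in np.linspace(.068,.104,9)])): v[int(round(q[1])),int(round(q[0]))]=[255,0,255]
cv2.imwrite("pics/d.png",cv2.resize(v[125:225,180:310][:,:,::-1],None,fx=6,fy=6,interpolation=cv2.INTER_NEAREST))
E
```

```text
11.425851715363894 [ 5.78285104e-01  3.60521586e-04 -2.09830999e-01  3.79409375e+00] 217.3855589239685
11.425851715424217 [ 5.78285103e-01  3.60519389e-04 -2.09831001e-01  3.79409391e+00] 217.38556795742522
11.425851715435412 [ 5.78285103e-01  3.60519060e-04 -2.09831002e-01  3.79409393e+00] 217.38556934474835
11.425851715528026 [ 5.78285103e-01  3.60516723e-04 -2.09831005e-01  3.79409410e+00] 217.3855790307627
[0 1 2 3] [-0.  -0.   0.5  0.2  0.6  0.4 -0.9  0.2] [-0.6  0.3] [-0.4  0.6 -0.9 -4.1  6.8 -1.3  0.3  0.6]
[0.54103026 0.0144687  0.20252008]
[0.56704301 0.00132844 0.20176986]
axle [[5.78285104e-01 3.60521586e-04 1.78000000e-01]] hub front [[0.51960114 0.0128582  0.178     ]]
```

View pics/d.png

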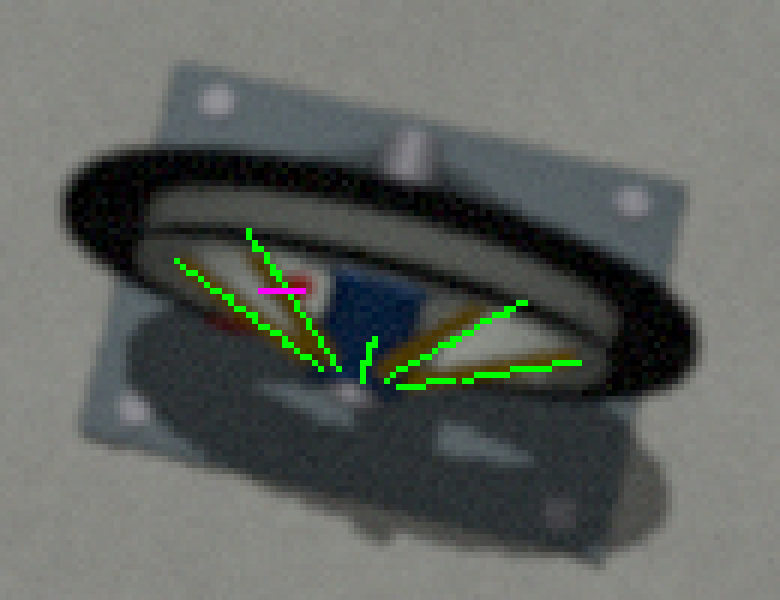

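The wheel's valve sits at the lower left, at about 217°, with a spoke at upper left and the next one left. Two rightward pushes across the top of about 72° each should do it. I'll raise and turn the tool first.

Emit:
drive_tool --increments '[{"tz": -0.6,"rz": -0.7,"hand": 1},{"tz": -0.6,"rz": -0.7,"hand": 1},{"tz": -0.6,"rz": -0.7,"hand": 1},{"tz": -0.6,"rz": -0.7,"hand": 1},{"tz": -0.6,"rz": -0.7,"hand": 1},{"tz": -0.6,"rz": -0.7,"hand": 1},{"tz": -0.6,"rz": -0.7,"hand": 1},{"tz": -0.6,"rz": -0.7,"hand": 1},{"tz": -0.6,"rz": -0.7,"hand": 1},{"tz": -0.6,"rz": -0.7,"hand": 1},{"tz": -0.6,"rz": -0.7,"hand": 1},{"tz": -0.6,"rz": -0.7,"hand": 1}]'

```text
$.increments[0]: bad value
```

```bash
cat >> fit.py <<'E'
def tool(p,s):
    "TCP in axle frame, tool axes in axle frame"
    c,sn=np.cos(p[2]),np.sin(p[2]); R=np.array([[c,-sn,0],[sn,c,0],[0,0,1]])
    T=cv2.Rodrigues(np.array(s["tool_rot"]))[0]
    t=R.T@(np.array(s["position"])-[p[0],p[1],.178])
    return t,R.T@T
def move(p,s,goal):
    t,T=tool(p,s); print("TCP axle",t.round(4),"z",T[:,2].round(3),"x",T[:,0].round(3),"shift units",(T.T@(np.array(goal)-t)/.025).round(2))
E
python3 - <<'E'
from fit import *
im=np.load("top.npy",allow_pickle=True).item()
f=lambda L:np.array(L,float)/6+[179.6,124.6]
cor=f([(178,62),(690,185),(603,563),(83,435)]); C=[(.13,.15,-.166),(.13,-.15,-.166),(-.09,-.15,-.166),(-.09,.15,-.166)]
tips=f([(185,262),(255,260),(480,310),(570,358)]); hubs=f([(310,355),(330,352),(385,370),(410,383)])
capA=f([(308,283)])
def res(p):
    th=p[3]; o=[(proj(im,W(p,C))-cor).ravel(),(proj(im,W(p,[wp(th,0,.070,0)]))-capA).ravel()]
    for k in range(4):
        a,b=proj(im,W(p,[wp(th,36+[0,72,144,216][k],.03,-.0396),wp(th,36+72*k,.1,-.0087)]))
        n=np.array([-(b-a)[1],(b-a)[0]])/np.linalg.norm(b-a)
        o.append([(tips[k]-a)@n,(hubs[k]-a)@n])
    return np.concatenate(o)
o=least_squares(res,np.load("p.npy")); x=o.x; print(x,np.degrees(x[3]),o.fun.round(1)); np.save("p.npy",x)
s=r.sense(); print(s["time"],s["position"],s["qpos"].round(3)); move(x,s,[-.14,.06,.11])
E
```

```text
[ 5.80123487e-01  5.59340622e-04 -2.09544328e-01  3.71831418e+00] 213.0437094301411 [-0.1 -0.6  0.4 -0.4  0.5 -0.2 -0.9 -0.4  0.1  0.9  0.2  0.2 -0.4  0.4
  0.  -0.3  0.   0.1]
0.15 [ 0.23566861 -0.46881223  0.23082948] [-1.105  0.239 -0.014  1.319 -0.     1.571]
TCP axle [-0.2393 -0.5308  0.0528] z [-0.001  0.001 -1.   ] x [ 0.78   0.625 -0.   ] shift units [ 17.87 -15.96  -2.27]
```

Emit:
drive_tool --increments '[{"tx": 0,"ty": 0,"tz": -0.6,"rx": 0,"ry": 0,"rz": -0.7,"hand": 1},{"tx": 0,"ty": 0,"tz": -0.6,"rx": 0,"ry": 0,"rz": -0.7,"hand": 1},{"tx": 0,"ty": 0,"tz": -0.6,"rx": 0,"ry": 0,"rz": -0.7,"hand": 1},{"tx": 0,"ty": 0,"tz": -0.6,"rx": 0,"ry": 0,"rz": -0.7,"hand": 1},{"tx": 0,"ty": 0,"tz": -0.6,"rx": 0,"ry": 0,"rz": -0.7,"hand": 1},{"tx": 0,"ty": 0,"tz": -0.6,"rx": 0,"ry": 0,"rz": -0.7,"hand": 1},{"tx": 0,"ty": 0,"tz": -0.6,"rx": 0,"ry": 0,"rz": -0.7,"hand": 1},{"tx": 0,"ty": 0,"tz": -0.6,"rx": 0,"ry": 0,"rz": -0.7,"hand": 1},{"tx": 0,"ty": 0,"tz": -0.6,"rx": 0,"ry": 0,"rz": -0.7,"hand": 1},{"tx": 0,"ty": 0,"tz": -0.6,"rx": 0,"ry": 0,"rz": -0.7,"hand": 1},{"tx": 0,"ty": 0,"tz": -0.6,"rx": 0,"ry": 0,"rz": -0.7,"hand": 1},{"tx": 0,"ty": 0,"tz": -0.6,"rx": 0,"ry": 0,"rz": -0.7,"hand": 1}]'

```text
time: 1.35
position: [0.2357, -0.4689, 0.4117]
tool_rot: [-2.454, -1.961, -0.0]
force: [0.2, -0.3, 0.0]
opening: -0.0001
grasp_force: 0.0
```

```bash
python3 -c "
from fit import *
s=r.sense(); print(s['time'],s['position'],s['qpos'].round(3)); move(np.load('p.npy'),s,[-.2,.06,.22])"
```

```text
1.35 [ 0.23574883 -0.46893768  0.41166388] [-1.105  0.253  0.465  1.784 -0.     0.688]
TCP axle [-0.2392 -0.5309  0.2337] z [-0.  0. -1.] x [0.013 1.    0.   ] shift units [23.65  1.27  0.56]
```

Emit:
drive_tool --increments '[{"tx": 1,"ty": 0,"tz": 0,"rx": 0,"ry": 0,"rz": 0,"hand": 1},{"tx": 1,"ty": 0,"tz": 0,"rx": 0,"ry": 0,"rz": 0,"hand": 1},{"tx": 1,"ty": 0,"tz": 0,"rx": 0,"ry": 0,"rz": 0,"hand": 1},{"tx": 1,"ty": 0,"tz": 0,"rx": 0,"ry": 0,"rz": 0,"hand": 1},{"tx": 1,"ty": 0,"tz": 0,"rx": 0,"ry": 0,"rz": 0,"hand": 1},{"tx": 1,"ty": 0,"tz": 0,"rx": 0,"ry": 0,"rz": 0,"hand": 1},{"tx": 1,"ty": 0,"tz": 0,"rx": 0,"ry": 0,"rz": 0,"hand": 1},{"tx": 1,"ty": 0,"tz": 0,"rx": 0,"ry": 0,"rz": 0,"hand": 1},{"tx": 1,"ty": 0,"tz": 0,"rx": 0,"ry": 0,"rz": 0,"hand": 1},{"tx": 1,"ty": 0,"tz": 0,"rx": 0,"ry": 0,"rz": 0,"hand": 1},{"tx": 1,"ty": 0,"tz": 0,"rx": 0,"ry": 0,"rz": 0,"hand": 1},{"tx": 1,"ty": 0,"tz": 0,"rx": 0,"ry": 0,"rz": 0,"hand": 1}]'

```text
time: 2.55
position: [0.3028, -0.1756, 0.4112]
tool_rot: [-2.457, -1.957, 0.0]
force: [-0.3, 0.1, -0.0]
opening: 0.0001
grasp_force: 0.0
```

Emit:
drive_tool --increments '[{"tx": 1,"ty": 0,"tz": 0,"rx": 0,"ry": 0,"rz": 0,"hand": 1},{"tx": 1,"ty": 0,"tz": 0,"rx": 0,"ry": 0,"rz": 0,"hand": 1},{"tx": 1,"ty": 0,"tz": 0,"rx": 0,"ry": 0,"rz": 0,"hand": 1},{"tx": 1,"ty": 0,"tz": 0,"rx": 0,"ry": 0,"rz": 0,"hand": 1},{"tx": 1,"ty": 0,"tz": 0,"rx": 0,"ry": 0,"rz": 0,"hand": 1},{"tx": 1,"ty": 0,"tz": 0,"rx": 0,"ry": 0,"rz": 0,"hand": 1},{"tx": 1,"ty": 0,"tz": 0,"rx": 0,"ry": 0,"rz": 0,"hand": 1},{"tx": 1,"ty": 0,"tz": 0,"rx": 0,"ry": 0,"rz": 0,"hand": 1},{"tx": 1,"ty": 0,"tz": 0,"rx": 0,"ry": 0,"rz": 0,"hand": 1},{"tx": 1,"ty": 0,"tz": 0,"rx": 0,"ry": 0,"rz": 0,"hand": 1},{"tx": 1,"ty": 0,"tz": 0,"rx": 0,"ry": 0,"rz": 0,"hand": 1},{"tx": 0.8,"ty": 0,"tz": 0,"rx": 0,"ry": 0,"rz": 0,"hand": 1}]'

```text
time: 3.75
position: [0.3688, 0.1122, 0.4111]
tool_rot: [-2.456, -1.958, 0.0]
force: [0.1, 0.3, -0.1]
opening: 0.0001
grasp_force: 0.0
```

Emit:
drive_tool --increments '[{"tx": 0,"ty": 0,"tz": 0,"rx": -0.8,"ry": 0,"rz": 0,"hand": 1},{"tx": 0,"ty": 0,"tz": 0,"rx": -0.8,"ry": 0,"rz": 0,"hand": 1},{"tx": 0,"ty": 0,"tz": 0,"rx": -0.8,"ry": 0,"rz": 0,"hand": 1},{"tx": 0,"ty": 0,"tz": 0,"rx": -0.8,"ry": 0,"rz": 0,"hand": 1},{"tx": 0,"ty": 0,"tz": 0,"rx": -0.8,"ry": 0,"rz": 0,"hand": 1},{"tx": 0,"ty": 0,"tz": 0,"rx": -0.8,"ry": 0,"rz": 0,"hand": 1},{"tx": 0,"ty": 0,"tz": 0,"rx": -0.8,"ry": 0,"rz": 0,"hand": 1},{"tx": 0,"ty": 0,"tz": 0,"rx": -0.8,"ry": 0,"rz": 0,"hand": 1},{"tx": 0,"ty": 0,"tz": 0,"rx": -0.8,"ry": 0,"rz": 0,"hand": 1},{"tx": 0,"ty": 0,"tz": 0,"rx": -0.8,"ry": 0,"rz": 0,"hand": 1}]'

```text
time: 4.75
position: [0.3685, 0.1106, 0.4115]
tool_rot: [1.878, 1.495, 0.67]
force: [0.7, 0.2, 0.2]
opening: 0.0002
grasp_force: 0.0
```

```bash
python3 -c "
from fit import *
s=r.sense(); print(s['time'],s['position'],s['qpos'].round(3)); move(np.load('p.npy'),s,[-.1,.07,.08])
p=np.load('p.npy')
im=get_image('wrist'); save('pics/w1.png',im)"
```

```text
4.75 [0.36846115 0.1106395  0.41148916] [ 0.838 -0.443 -0.441  1.073 -0.709  2.446]
TCP axle [-0.2299  0.0636  0.2335] z [ 0.745 -0.011 -0.667] x [0.016 1.    0.001] shift units [ 0.33 -1.12  7.96]
```

View pics/w1.png

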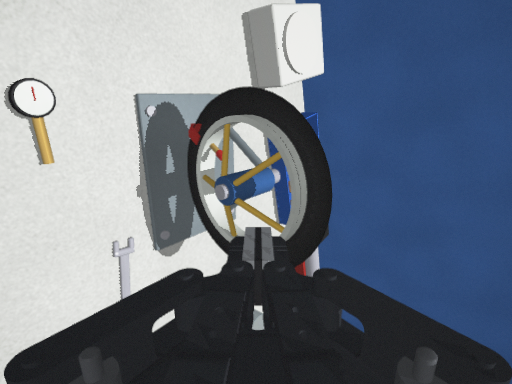

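```bash
cat >> fit.py <<'E'
def path(p,s,wps):
    t,T=tool(p,s)
    for w in wps:
        w=np.array(w); u=T.T@(w-t)/.025; t=w; print(u.round(2).tolist(),end=" ")
    print()
def arc(x,rad,a0,a1,n): return [wp(0,a,rad,x) for a in np.linspace(a0,a1,n)]
E
python3 -c "
from fit import *
s=r.sense(); p=np.load('p.npy')
path(p,s,[(-.1,.058,.094),(-.018,.058,.020)])
path(p,s,[(-.018,.058,.020)]+arc(-.018,.061,290,380,31))"
```

```text
[-0.1, -0.64, 7.57] [0.06, -0.03, 4.42] 
[-0.04, -0.68, 11.99] [-0.03, 0.03, -0.02] [-0.05, 0.09, -0.08] [-0.05, 0.09, -0.08] [-0.06, 0.09, -0.07] [-0.06, 0.08, -0.07] [-0.07, 0.08, -0.07] [-0.08, 0.08, -0.07] [-0.08, 0.07, -0.06] [-0.09, 0.07, -0.06] [-0.09, 0.07, -0.06] [-0.1, 0.06, -0.06] [-0.1, 0.06, -0.05] [-0.1, 0.06, -0.05] [-0.11, 0.05, -0.04] [-0.11, 0.05, -0.04] [-0.11, 0.04, -0.04] [-0.12, 0.04, -0.03] [-0.12, 0.03, -0.03] [-0.12, 0.03, -0.02] [-0.12, 0.03, -0.02] [-0.13, 0.02, -0.02] [-0.13, 0.02, -0.01] [-0.13, 0.01, -0.01] [-0.13, 0.01, -0.0] [-0.13, 0.0, 0.0] [-0.13, -0.0, 0.01] [-0.13, -0.01, 0.01] [-0.13, -0.01, 0.02] [-0.12, -0.02, 0.02] [-0.12, -0.02, 0.02] [-0.12, -0.03, 0.03]
```

Emit:
drive_tool --increments '[{"tx": 0,"ty": -0.2,"tz": 0.9,"rx": 0,"ry": 0,"rz": 0,"hand": 1},{"tx": 0,"ty": -0.2,"tz": 0.9,"rx": 0,"ry": 0,"rz": 0,"hand": 1},{"tx": 0,"ty": -0.24,"tz": 0.9,"rx": 0,"ry": 0,"rz": 0,"hand": 1},{"tx": 0,"ty": 0,"tz": 0.9,"rx": 0,"ry": 0,"rz": 0,"hand": 1},{"tx": 0,"ty": 0,"tz": 0.9,"rx": 0,"ry": 0,"rz": 0,"hand": 1},{"tx": 0,"ty": 0,"tz": 0.9,"rx": 0,"ry": 0,"rz": 0,"hand": 1},{"tx": -0.1,"ty": 0,"tz": 0.9,"rx": 0,"ry": 0,"rz": 0,"hand": 1},{"tx": 0,"ty": 0,"tz": 0.9,"rx": 0,"ry": 0,"rz": 0,"hand": 1},{"tx": 0,"ty": 0,"tz": 0.8,"rx": 0,"ry": 0,"rz": 0,"hand": 1},{"tx": 0,"ty": 0,"tz": 0,"rx": 0,"ry": 0,"rz": 0,"hand": 1}]'

```text
time: 5.8
position: [0.5029, 0.0767, 0.2634]
tool_rot: [1.882, 1.499, 0.662]
force: [-0.2, 0.1, -0.0]
opening: 0.0
grasp_force: 0.0
```

```bash
python3 -c "
from fit import *
s=r.sense(); p=np.load('p.npy')
print(s['force']); path(p,s,[(-.018,.058,.020)]); move(p,s,[-.018,.058,.02])
im=get_image('wrist')
v=im['pixels'].copy()
for q in np.r_[proj(im,W(p,[wp(p[3],36+72*k,r_,-.044+(r_-.02)/.086*.038) for k in range(5) for r_ in np.linspace(.02,.106,40)])),proj(im,W(p,[wp(p[3],0,r_,0) for r_ in np.linspace(.068,.104,9)]))]:
  if 0<=q[1]<383 and 0<=q[0]<511: v[int(round(q[1])),int(round(q[0]))]=[0,255,0]
save('pics/w2.png',dict(pixels=v))"
```

```text
[-0.15142076  0.08378339 -0.03630462]
[0.04, 0.04, 3.93] 
TCP axle [-0.0913  0.0584  0.0854] z [ 0.74  -0.014 -0.672] x [ 0.017  1.    -0.002] shift units [0.04 0.04 3.93]
```

View pics/w2.png

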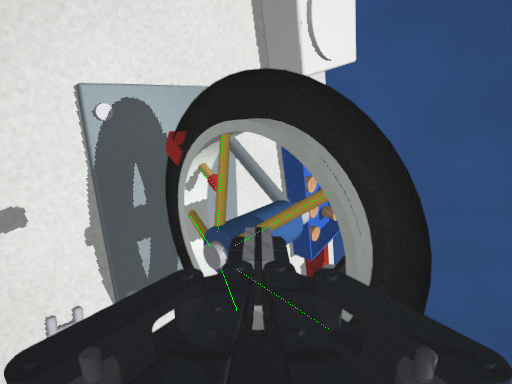

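The model overlay lies on the spokes and stem, with the valve at 213°. The finger tip at (257,230) is headed for the gap between the left spoke and the upper-left spoke. Inserting.

Emit:
drive_tool --increments '[{"tx": 0,"ty": 0,"tz": 0.8,"rx": 0,"ry": 0,"rz": 0,"hand": 1},{"tx": 0,"ty": 0,"tz": 0.8,"rx": 0,"ry": 0,"rz": 0,"hand": 1},{"tx": 0,"ty": 0,"tz": 0.8,"rx": 0,"ry": 0,"rz": 0,"hand": 1},{"tx": 0,"ty": 0,"tz": 0.8,"rx": 0,"ry": 0,"rz": 0,"hand": 1},{"tx": 0,"ty": 0,"tz": 0.7,"rx": 0,"ry": 0,"rz": 0,"hand": 1},{"tx": 0,"ty": 0,"tz": 0,"rx": 0,"ry": 0,"rz": 0,"hand": 1},{"tx": 0,"ty": 0,"tz": 0,"rx": 0,"ry": 0,"rz": 0,"hand": 1}]'

```text
time: 6.55
position: [0.573, 0.0617, 0.2007]
tool_rot: [1.88, 1.498, 0.666]
force: [0.2, -1.6, -0.0]
opening: -0.0003
grasp_force: 0.0
```

```bash
python3 -c "
from fit import *
s=r.sense(); p=np.load('p.npy')
print(s['force']); move(p,s,[-.018,.058,.02])
path(p,s,arc(-.018,.061,290,315,12)[1:])"
```

```text
[ 0.21210752 -1.63817358 -0.03666889]
TCP axle [-0.0197  0.0583  0.0227] z [ 0.743 -0.012 -0.67 ] x [0.016 1.    0.   ] shift units [-0.01 -0.04  0.12]
[-0.07, 0.06, 0.04] [-0.04, 0.07, -0.06] [-0.04, 0.07, -0.06] [-0.05, 0.06, -0.06] [-0.05, 0.06, -0.06] [-0.05, 0.06, -0.05] [-0.06, 0.06, -0.05] [-0.06, 0.06, -0.05] [-0.06, 0.06, -0.05] [-0.06, 0.05, -0.05] [-0.07, 0.05, -0.05]
```

Emit:
drive_tool --increments '[{"tx": -0.05,"ty": 0.07,"tz": 0,"rx": 0,"ry": 0,"rz": 0,"hand": 1},{"tx": -0.05,"ty": 0.07,"tz": -0.05,"rx": 0,"ry": 0,"rz": 0,"hand": 1},{"tx": -0.05,"ty": 0.07,"tz": -0.06,"rx": 0,"ry": 0,"rz": 0,"hand": 1},{"tx": -0.05,"ty": 0.07,"tz": -0.06,"rx": 0,"ry": 0,"rz": 0,"hand": 1},{"tx": -0.05,"ty": 0.06,"tz": -0.06,"rx": 0,"ry": 0,"rz": 0,"hand": 1},{"tx": -0.05,"ty": 0.06,"tz": -0.05,"rx": 0,"ry": 0,"rz": 0,"hand": 1},{"tx": -0.06,"ty": 0.06,"tz": -0.05,"rx": 0,"ry": 0,"rz": 0,"hand": 1},{"tx": -0.06,"ty": 0.06,"tz": -0.05,"rx": 0,"ry": 0,"rz": 0,"hand": 1},{"tx": -0.06,"ty": 0.06,"tz": -0.05,"rx": 0,"ry": 0,"rz": 0,"hand": 1},{"tx": -0.06,"ty": 0.06,"tz": -0.05,"rx": 0,"ry": 0,"rz": 0,"hand": 1},{"tx": -0.07,"ty": 0.05,"tz": -0.05,"rx": 0,"ry": 0,"rz": 0,"hand": 1}]'

```text
time: 7.65
position: [0.5716, 0.0462, 0.2223]
tool_rot: [1.88, 1.498, 0.667]
force: [0.4, 1.4, -2.9]
opening: 0.0001
grasp_force: 1.1
```

```bash
python3 -c "
from fit import *
s=r.sense(); p=np.load('p.npy')
print(s['force']); move(p,s,wp(0,315,.061,-.018))
path(p,s,arc(-.018,.061,315,351,13)[1:])"
```

```text
[ 0.40244303  1.4355244  -2.89348646]
TCP axle [-0.0179  0.0428  0.0443] z [ 0.743 -0.012 -0.669] x [0.016 1.    0.   ] shift units [ 0.01 -0.04  0.03]
[-0.08, 0.03, -0.03] [-0.1, 0.06, -0.05] [-0.1, 0.06, -0.05] [-0.11, 0.05, -0.05] [-0.11, 0.05, -0.04] [-0.11, 0.05, -0.04] [-0.12, 0.04, -0.04] [-0.12, 0.04, -0.03] [-0.12, 0.03, -0.03] [-0.12, 0.03, -0.02] [-0.12, 0.02, -0.02] [-0.13, 0.02, -0.01]
```

Contact has started (about 3 N). I'll keep pushing along the arc.

Emit:
drive_tool --increments '[{"tx": -0.08,"ty": 0.04,"tz": -0.04,"rx": 0,"ry": 0,"rz": 0,"hand": 1},{"tx": -0.1,"ty": 0.06,"tz": -0.05,"rx": 0,"ry": 0,"rz": 0,"hand": 1},{"tx": -0.1,"ty": 0.06,"tz": -0.05,"rx": 0,"ry": 0,"rz": 0,"hand": 1},{"tx": -0.11,"ty": 0.05,"tz": -0.05,"rx": 0,"ry": 0,"rz": 0,"hand": 1},{"tx": -0.11,"ty": 0.05,"tz": -0.04,"rx": 0,"ry": 0,"rz": 0,"hand": 1},{"tx": -0.11,"ty": 0.05,"tz": -0.04,"rx": 0,"ry": 0,"rz": 0,"hand": 1},{"tx": -0.12,"ty": 0.04,"tz": -0.04,"rx": 0,"ry": 0,"rz": 0,"hand": 1},{"tx": -0.12,"ty": 0.04,"tz": -0.03,"rx": 0,"ry": 0,"rz": 0,"hand": 1},{"tx": -0.12,"ty": 0.03,"tz": -0.03,"rx": 0,"ry": 0,"rz": 0,"hand": 1},{"tx": -0.12,"ty": 0.03,"tz": -0.02,"rx": 0,"ry": 0,"rz": 0,"hand": 1},{"tx": -0.12,"ty": 0.02,"tz": -0.02,"rx": 0,"ry": 0,"rz": 0,"hand": 1},{"tx": -0.13,"ty": 0.02,"tz": -0.01,"rx": 0,"ry": 0,"rz": 0,"hand": 1}]'

```text
time: 8.85
position: [0.5644, 0.0134, 0.2383]
tool_rot: [1.88, 1.498, 0.667]
force: [1.1, 2.3, -1.8]
opening: 0.0004
grasp_force: 1.4
```

```bash
cat >> fit.py <<'E'
def tip_xy(p,s):
    t,_=tool(p,s); return np.degrees(np.arctan2(-t[1],t[2])),np.hypot(t[1],t[2])
def red(n="top"):
    "red pixel blobs near the wheel"
    im=get_image(n); v=im["pixels"].astype(int); m=((v[...,0]>110)&(v[...,1]<75)&(v[...,2]<75)).astype(np.uint8)
    k,_,st,ce=cv2.connectedComponentsWithStats(m); print([(st[i,4],ce[i].round(1).tolist()) for i in range(1,k) if st[i,4]>3])
    return im
E
python3 -c "
from fit import *
s=r.sense(); p=np.load('p.npy')
print(s['force'],tip_xy(p,s)); move(p,s,wp(0,351,.061,-.018))
path(p,s,arc(-.018,.061,351,375,9)[1:]); im=red(); save('pics/t2.png',dict(pixels=cv2.resize(im['pixels'][115:225,170:320],None,fx=5,fy=5,interpolation=cv2.INTER_CUBIC)))"
```

```text
[ 1.09669533  2.28850525 -1.76843434] (np.float64(-8.728349146727034), np.float64(0.06103270357584288))
TCP axle [-0.018   0.0093  0.0603] z [ 0.743 -0.011 -0.669] x [0.016 1.    0.   ] shift units [ 0.01 -0.    0.  ]
[-0.12, 0.01, -0.01] [-0.13, 0.01, -0.01] [-0.13, 0.0, -0.0] [-0.13, -0.0, 0.0] [-0.13, -0.01, 0.01] [-0.13, -0.01, 0.01] [-0.13, -0.02, 0.02] [-0.12, -0.02, 0.02] 
[(np.int32(12), [343.3, 73.2]), (np.int32(58), [403.8, 94.1]), (np.int32(15), [378.5, 93.3]), (np.int32(99), [347.7, 249.5]), (np.int32(18), [366.2, 247.1]), (np.int32(4), [347.5, 248.5])]
```

View pics/t2.png

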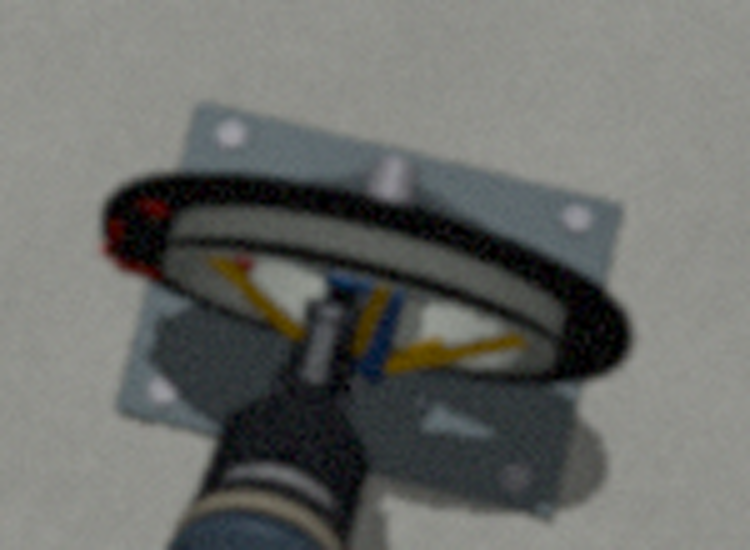

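The wheel turned about 48°: the stripe is now at far left (130,240), and the pushed spoke is just right of the finger at (375,310). Continuing the first push.

Emit:
drive_tool --increments '[{"tx": -0.12,"ty": 0.01,"tz": -0.01,"rx": 0,"ry": 0,"rz": 0,"hand": 1},{"tx": -0.13,"ty": 0.01,"tz": -0.01,"rx": 0,"ry": 0,"rz": 0,"hand": 1},{"tx": -0.13,"ty": 0,"tz": 0,"rx": 0,"ry": 0,"rz": 0,"hand": 1},{"tx": -0.13,"ty": 0,"tz": 0,"rx": 0,"ry": 0,"rz": 0,"hand": 1},{"tx": -0.13,"ty": -0.01,"tz": 0.01,"rx": 0,"ry": 0,"rz": 0,"hand": 1},{"tx": -0.13,"ty": -0.01,"tz": 0.01,"rx": 0,"ry": 0,"rz": 0,"hand": 1},{"tx": -0.13,"ty": -0.02,"tz": 0.02,"rx": 0,"ry": 0,"rz": 0,"hand": 1},{"tx": -0.08,"ty": -0.02,"tz": 0.02,"rx": 0,"ry": 0,"rz": 0,"hand": 1},{"tx": 0,"ty": 0,"tz": 0,"rx": 0,"ry": 0,"rz": 0,"hand": 1},{"tx": 0.1,"ty": 0,"tz": 0,"rx": 0,"ry": 0,"rz": 0,"hand": 1}]'

```text
time: 9.9
position: [0.5593, -0.0085, 0.2367]
tool_rot: [1.88, 1.496, 0.666]
force: [0.2, 0.3, -0.1]
opening: -0.0
grasp_force: 0.0
```

Emit:
drive_tool --increments '[{"tx": 0.1,"ty": 0,"tz": 0,"rx": 0,"ry": 0,"rz": 0,"hand": 1},{"tx": 0,"ty": 0,"tz": -0.6,"rx": 0,"ry": 0,"rz": 0,"hand": 1},{"tx": 0,"ty": 0,"tz": -0.8,"rx": 0,"ry": 0,"rz": 0,"hand": 1},{"tx": 0,"ty": 0,"tz": -0.8,"rx": 0,"ry": 0,"rz": 0,"hand": 1},{"tx": 0,"ty": 0,"tz": -0.8,"rx": 0,"ry": 0,"rz": 0,"hand": 1},{"tx": 0,"ty": 0,"tz": -0.8,"rx": 0,"ry": 0,"rz": 0,"hand": 1},{"tx": 0.3,"ty": 0,"tz": -0.2,"rx": 0,"ry": 0,"rz": 0,"hand": 1},{"tx": 0.7,"ty": 0,"tz": 0,"rx": 0,"ry": 0,"rz": 0,"hand": 1},{"tx": 0.7,"ty": 0,"tz": 0,"rx": 0,"ry": 0,"rz": 0,"hand": 1},{"tx": 0.7,"ty": 0,"tz": 0,"rx": 0,"ry": 0,"rz": 0,"hand": 1},{"tx": 0,"ty": 0,"tz": 0,"rx": 0,"ry": 0,"rz": 0,"hand": 1},{"tx": 0,"ty": 0,"tz": 0,"rx": 0,"ry": 0,"rz": 0,"hand": 1}]'

```text
time: 11.1
position: [0.5009, 0.0699, 0.3034]
tool_rot: [1.879, 1.499, 0.666]
force: [0.5, -1.1, -0.4]
opening: 0.0002
grasp_force: 0.0
```

```bash
cat >> fit.py <<'E'
def overlay(im,p,th,fn):
    v=im['pixels'].copy()
    for q in np.r_[proj(im,W(p,[wp(th,36+72*k,r_,-.044+(r_-.02)/.086*.038) for k in range(5) for r_ in np.linspace(.02,.106,25)])),proj(im,W(p,[wp(th,0,r_,0) for r_ in np.linspace(.068,.104,6)]))]:
      if 0<=q[1]<383 and 0<=q[0]<511: v[int(round(q[1])),int(round(q[0]))]=[0,255,0]
    save(fn,dict(pixels=v))
def spoke_theta(im,p):
    "theta from yellow pixels: best overlap with the drawn spokes (pattern repeats every 72 deg)"
    h=cv2.cvtColor(im["pixels"],cv2.COLOR_RGB2HSV); m=cv2.inRange(h,(18,130,60),(32,255,255))
    m=cv2.GaussianBlur(m.astype(np.float32),(5,5),1.5); best=[]
    for d in np.arange(0,72,.5):
        q=proj(im,W(p,[wp(np.radians(d),36+72*k,r_,-.044+(r_-.02)/.086*.038) for k in range(5) for r_ in np.linspace(.03,.1,25)]))
        i=np.round(q).astype(int); ok=(i[:,0]>=0)&(i[:,0]<512)&(i[:,1]>=0)&(i[:,1]<384)
        best.append((m[i[ok,1],i[ok,0]].sum(),d))
    best.sort(reverse=True); print("theta mod 72:",[ (b[1],int(b[0])) for b in best[:4]]); return best[0][1]
E
python3 -c "
from fit import *
s=r.sense(); p=np.load('p.npy')
print(s['time'],s['force'],tip_xy(p,s)); move(p,s,[-.0913,.0584,.0854])
im=get_image('wrist'); d=spoke_theta(im,p); spoke_theta(get_image('top'),p)
overlay(im,p,np.radians(d),'pics/w3.png')"
```

```text
11.1 [ 0.54854345 -1.13742022 -0.3788344 ] (np.float64(-22.2726740220875), np.float64(0.1354741795532577))
TCP axle [-0.0919  0.0513  0.1254] z [ 0.743 -0.011 -0.67 ] x [ 0.015  1.    -0.001] shift units [ 0.28 -1.17  1.08]
theta mod 72: [(np.float64(68.0), 20072), (np.float64(68.5), 20067), (np.float64(67.5), 20012), (np.float64(67.0), 19839)]
theta mod 72: [(np.float64(63.5), 17317), (np.float64(63.0), 17217), (np.float64(62.5), 17153), (np.float64(61.5), 17045)]
```

View pics/w3.png

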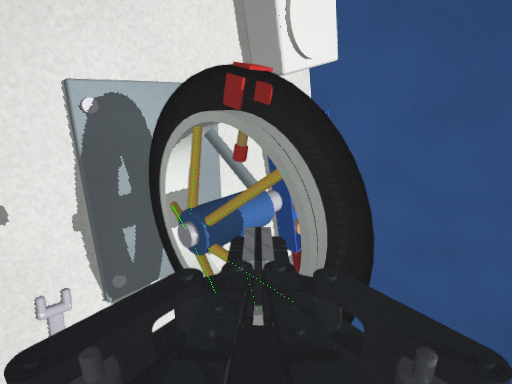

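The valve is at 284° by the overlay (cap at (240,152), stripe at top-left of the wheel) and the fingers are clear. 76° remain. The second insertion goes slightly shallower and at a smaller radius, to stay off the stem.

Emit:
drive_tool --increments '[{"tx": 0,"ty": -0.6,"tz": 0.5,"rx": 0,"ry": 0,"rz": 0,"hand": 1},{"tx": 0.03,"ty": -0.57,"tz": 0.5,"rx": 0,"ry": 0,"rz": 0,"hand": 1},{"tx": 0,"ty": 0,"tz": 0,"rx": 0,"ry": 0,"rz": 0,"hand": 1},{"tx": 0,"ty": 0,"tz": 0,"rx": 0,"ry": 0,"rz": 0,"hand": 1}]'

```text
time: 11.6
position: [0.5002, 0.0699, 0.2655]
tool_rot: [1.88, 1.497, 0.666]
force: [-0.1, -0.2, 0.6]
opening: 0.0002
grasp_force: 0.0
```

```bash
python3 -c "
from fit import *
s=r.sense(); p=np.load('p.npy')
print(s['time'],s['force']); move(p,s,(-.022,.052,.021))
d=spoke_theta(get_image('wrist'),p)"
```

```text
11.6 [-0.12202138 -0.15950375  0.60250709]
TCP axle [-0.0926  0.0512  0.0875] z [ 0.743 -0.012 -0.669] x [ 0.017  1.    -0.   ] shift units [ 0.08 -0.09  3.88]
theta mod 72: [(np.float64(68.5), 16908), (np.float64(67.5), 16755), (np.float64(68.0), 16714), (np.float64(69.0), 16549)]
```

Emit:
drive_tool --increments '[{"tx": 0.08,"ty": -0.09,"tz": 0.7,"rx": 0,"ry": 0,"rz": 0,"hand": 1},{"tx": 0,"ty": 0,"tz": 0.8,"rx": 0,"ry": 0,"rz": 0,"hand": 1},{"tx": 0,"ty": 0,"tz": 0.8,"rx": 0,"ry": 0,"rz": 0,"hand": 1},{"tx": 0,"ty": 0,"tz": 0.8,"rx": 0,"ry": 0,"rz": 0,"hand": 1},{"tx": 0,"ty": 0,"tz": 0.5,"rx": 0,"ry": 0,"rz": 0,"hand": 1},{"tx": 0,"ty": 0,"tz": 0.25,"rx": 0,"ry": 0,"rz": 0,"hand": 1},{"tx": 0,"ty": 0,"tz": 0,"rx": 0,"ry": 0,"rz": 0,"hand": 1},{"tx": 0,"ty": 0,"tz": 0,"rx": 0,"ry": 0,"rz": 0,"hand": 1}]'

```text
time: 12.45
position: [0.5691, 0.0568, 0.1999]
tool_rot: [1.88, 1.497, 0.667]
force: [0.5, -0.5, -0.5]
opening: 0.0001
grasp_force: 0.0
```

```bash
python3 -c "
from fit import *
s=r.sense(); p=np.load('p.npy')
print(s['time'],s['force'],tip_xy(p,s)); move(p,s,(-.022,.052,.021))
path(p,s,arc(-.022,.057,293,317,12)[1:])
path(p,s,arc(-.022,.057,293,353,24)[12:])"
```

```text
12.45 [ 0.51017624 -0.54857302 -0.45250252] (np.float64(-67.46419078392934), np.float64(0.05709947788487429))
TCP axle [-0.0225  0.0527  0.0219] z [ 0.743 -0.012 -0.669] x [0.016 1.    0.   ] shift units [-0.03 -0.01  0.04]
[-0.05, 0.08, -0.05] [-0.04, 0.06, -0.05] [-0.04, 0.06, -0.05] [-0.04, 0.06, -0.05] [-0.05, 0.05, -0.05] [-0.05, 0.05, -0.05] [-0.05, 0.05, -0.05] [-0.06, 0.05, -0.04] [-0.06, 0.05, -0.04] [-0.06, 0.05, -0.04] [-0.06, 0.05, -0.04] 
[-0.78, 0.75, -0.63] [-0.09, 0.04, -0.04] [-0.09, 0.04, -0.04] [-0.09, 0.04, -0.03] [-0.09, 0.04, -0.03] [-0.09, 0.03, -0.03] [-0.1, 0.03, -0.02] [-0.1, 0.03, -0.02] [-0.1, 0.02, -0.02] [-0.1, 0.02, -0.02] [-0.1, 0.02, -0.01] [-0.1, 0.01, -0.01]
```

Emit:
drive_tool --increments '[{"tx": -0.05,"ty": 0.08,"tz": -0.05,"rx": 0,"ry": 0,"rz": 0,"hand": 1},{"tx": -0.04,"ty": 0.06,"tz": -0.05,"rx": 0,"ry": 0,"rz": 0,"hand": 1},{"tx": -0.04,"ty": 0.06,"tz": -0.05,"rx": 0,"ry": 0,"rz": 0,"hand": 1},{"tx": -0.04,"ty": 0.06,"tz": -0.05,"rx": 0,"ry": 0,"rz": 0,"hand": 1},{"tx": -0.05,"ty": 0.05,"tz": -0.05,"rx": 0,"ry": 0,"rz": 0,"hand": 1},{"tx": -0.05,"ty": 0.05,"tz": -0.05,"rx": 0,"ry": 0,"rz": 0,"hand": 1},{"tx": -0.05,"ty": 0.05,"tz": -0.05,"rx": 0,"ry": 0,"rz": 0,"hand": 1},{"tx": -0.06,"ty": 0.05,"tz": -0.04,"rx": 0,"ry": 0,"rz": 0,"hand": 1},{"tx": -0.06,"ty": 0.05,"tz": -0.04,"rx": 0,"ry": 0,"rz": 0,"hand": 1},{"tx": -0.06,"ty": 0.05,"tz": -0.04,"rx": 0,"ry": 0,"rz": 0,"hand": 1},{"tx": -0.06,"ty": 0.05,"tz": -0.04,"rx": 0,"ry": 0,"rz": 0,"hand": 1}]'

```text
time: 13.55
position: [0.5666, 0.0429, 0.2192]
tool_rot: [1.88, 1.497, 0.667]
force: [-0.2, 1.5, -2.2]
opening: 0.0
grasp_force: 1.2
```

```bash
python3 -c "
from fit import *
s=r.sense(); p=np.load('p.npy')
print(s['time'],s['force'],tip_xy(p,s),s['grasp_force'],tool(p,s)[0])
path(p,s,arc(-.022,.057,317,345,12)[1:])
path(p,s,arc(-.022,.057,345,372,12)[1:])"
```

```text
13.55 [-0.21281854  1.49098626 -2.16599405] (np.float64(-43.14520639551823), np.float64(0.056434195780946564)) 1.2203508988022804 [-0.02204962  0.03859251  0.04117568]
[-0.06, 0.07, -0.06] [-0.08, 0.05, -0.04] [-0.08, 0.05, -0.04] [-0.08, 0.04, -0.04] [-0.09, 0.04, -0.03] [-0.09, 0.04, -0.03] [-0.09, 0.03, -0.03] [-0.09, 0.03, -0.03] [-0.09, 0.03, -0.02] [-0.1, 0.03, -0.02] [-0.1, 0.02, -0.02] 
[-1.05, 0.44, -0.37] [-0.1, 0.02, -0.01] [-0.1, 0.01, -0.01] [-0.1, 0.01, -0.01] [-0.1, 0.01, -0.0] [-0.1, 0.0, -0.0] [-0.1, -0.0, 0.0] [-0.1, -0.0, 0.01] [-0.1, -0.01, 0.01] [-0.1, -0.01, 0.01] [-0.1, -0.01, 0.01]
```

Emit:
drive_tool --increments '[{"tx": -0.06,"ty": 0.07,"tz": -0.06,"rx": 0,"ry": 0,"rz": 0,"hand": 1},{"tx": -0.08,"ty": 0.05,"tz": -0.04,"rx": 0,"ry": 0,"rz": 0,"hand": 1},{"tx": -0.08,"ty": 0.05,"tz": -0.04,"rx": 0,"ry": 0,"rz": 0,"hand": 1},{"tx": -0.08,"ty": 0.04,"tz": -0.04,"rx": 0,"ry": 0,"rz": 0,"hand": 1},{"tx": -0.09,"ty": 0.04,"tz": -0.03,"rx": 0,"ry": 0,"rz": 0,"hand": 1},{"tx": -0.09,"ty": 0.04,"tz": -0.03,"rx": 0,"ry": 0,"rz": 0,"hand": 1},{"tx": -0.09,"ty": 0.03,"tz": -0.03,"rx": 0,"ry": 0,"rz": 0,"hand": 1},{"tx": -0.09,"ty": 0.03,"tz": -0.03,"rx": 0,"ry": 0,"rz": 0,"hand": 1},{"tx": -0.09,"ty": 0.03,"tz": -0.02,"rx": 0,"ry": 0,"rz": 0,"hand": 1},{"tx": -0.1,"ty": 0.03,"tz": -0.02,"rx": 0,"ry": 0,"rz": 0,"hand": 1},{"tx": -0.1,"ty": 0.02,"tz": -0.02,"rx": 0,"ry": 0,"rz": 0,"hand": 1}]'

```text
time: 14.65
position: [0.5618, 0.0196, 0.2331]
tool_rot: [1.88, 1.498, 0.667]
force: [1.1, 2.8, -2.2]
opening: 0.0001
grasp_force: 1.4
```

Emit:
drive_tool --increments '[{"tx": -0.1,"ty": 0.02,"tz": -0.02,"rx": 0,"ry": 0,"rz": 0,"hand": 1},{"tx": -0.1,"ty": 0.02,"tz": -0.01,"rx": 0,"ry": 0,"rz": 0,"hand": 1},{"tx": -0.1,"ty": 0.01,"tz": -0.01,"rx": 0,"ry": 0,"rz": 0,"hand": 1},{"tx": -0.1,"ty": 0.01,"tz": -0.01,"rx": 0,"ry": 0,"rz": 0,"hand": 1},{"tx": -0.1,"ty": 0.01,"tz": 0,"rx": 0,"ry": 0,"rz": 0,"hand": 1},{"tx": -0.1,"ty": 0,"tz": 0,"rx": 0,"ry": 0,"rz": 0,"hand": 1},{"tx": -0.1,"ty": 0,"tz": 0,"rx": 0,"ry": 0,"rz": 0,"hand": 1},{"tx": -0.1,"ty": 0,"tz": 0,"rx": 0,"ry": 0,"rz": 0,"hand": 1},{"tx": -0.1,"ty": -0.01,"tz": 0.01,"rx": 0,"ry": 0,"rz": 0,"hand": 1},{"tx": 0,"ty": 0,"tz": 0,"rx": 0,"ry": 0,"rz": 0,"hand": 1}]'

```text
time: 15.65
position: [0.5567, -0.0029, 0.2347]
tool_rot: [1.88, 1.497, 0.666]
force: [-0.2, -0.6, 0.0]
opening: -0.0001
grasp_force: 0.2
```

```bash
python3 -c "
from fit import *
s=r.sense(); p=np.load('p.npy')
print(s['time'],s['force'],tip_xy(p,s),s['grasp_force'],tool(p,s)[0])
im=get_image('wrist'); d=spoke_theta(im,p); spoke_theta(get_image('top'),p); overlay(im,p,np.radians(d),'pics/w4.png')"
```

```text
15.65 [-0.17403496 -0.57731576  0.01650934] (np.float64(8.301002442973274), np.float64(0.0572988159510725)) 0.16937623266130686 [-0.02214172 -0.00827243  0.05669851]
theta mod 72: [(np.float64(63.0), 16045), (np.float64(62.0), 16031), (np.float64(63.5), 16026), (np.float64(62.5), 16024)]
theta mod 72: [(np.float64(60.0), 14506), (np.float64(60.5), 14474), (np.float64(58.5), 14462), (np.float64(59.5), 14447)]
```

View pics/w4.png

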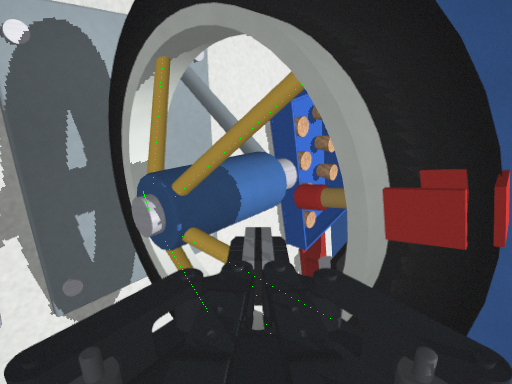

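The valve is at 351°, with the stem at (315,197). 9° remain.

Emit:
drive_tool --increments '[{"tx": -0.08,"ty": -0.01,"tz": 0.01,"rx": 0,"ry": 0,"rz": 0,"hand": 1},{"tx": -0.08,"ty": -0.01,"tz": 0.01,"rx": 0,"ry": 0,"rz": 0,"hand": 1},{"tx": -0.08,"ty": -0.02,"tz": 0.015,"rx": 0,"ry": 0,"rz": 0,"hand": 1},{"tx": -0.07,"ty": -0.02,"tz": 0.02,"rx": 0,"ry": 0,"rz": 0,"hand": 1},{"tx": -0.04,"ty": 0,"tz": 0,"rx": 0,"ry": 0,"rz": 0,"hand": 1},{"tx": 0,"ty": 0,"tz": 0,"rx": 0,"ry": 0,"rz": 0,"hand": 1},{"tx": 0,"ty": 0,"tz": 0,"rx": 0,"ry": 0,"rz": 0,"hand": 1}]'

```text
time: 16.45
position: [0.5549, -0.011, 0.2327]
tool_rot: [1.88, 1.497, 0.666]
force: [0.3, 1.0, 0.8]
opening: 0.0003
grasp_force: 0.5
```

Emit:
drive_tool --increments '[{"tx": 0.1,"ty": 0,"tz": 0,"rx": 0,"ry": 0,"rz": 0,"hand": 1},{"tx": 0.04,"ty": 0,"tz": 0,"rx": 0,"ry": 0,"rz": 0,"hand": 1},{"tx": 0,"ty": 0,"tz": -0.4,"rx": 0,"ry": 0,"rz": 0,"hand": 1},{"tx": 0,"ty": 0,"tz": -0.8,"rx": 0,"ry": 0,"rz": 0,"hand": 1},{"tx": 0,"ty": 0,"tz": -0.9,"rx": 0,"ry": 0,"rz": 0,"hand": 1},{"tx": 0,"ty": 0,"tz": -0.9,"rx": 0,"ry": 0,"rz": 0,"hand": 1},{"tx": 0,"ty": 0,"tz": -0.9,"rx": 0,"ry": 0,"rz": 0,"hand": 1},{"tx": 0,"ty": 0,"tz": -0.9,"rx": 0,"ry": 0,"rz": 0,"hand": 1},{"tx": 0,"ty": 0,"tz": -0.9,"rx": 0,"ry": 0,"rz": 0,"hand": 1},{"tx": 0,"ty": 0,"tz": -0.5,"rx": 0,"ry": 0,"rz": 0,"hand": 1},{"tx": 0,"ty": 0,"tz": 0,"rx": 0,"ry": 0,"rz": 0,"hand": 1},{"tx": 0,"ty": 0,"tz": 0,"rx": 0,"ry": 0,"rz": 0,"hand": 1}]'

```text
time: 17.65
position: [0.4434, 0.0185, 0.3367]
tool_rot: [1.879, 1.498, 0.668]
force: [0.4, 0.4, -0.5]
opening: -0.0005
grasp_force: 0.0
```

```bash
python3 -c "
from fit import *
s=r.sense(); p=np.load('p.npy')
print(s['time'],s['force'],tool(p,s)[0])
im=get_image('wrist'); d=spoke_theta(im,p); spoke_theta(get_image('top'),p); overlay(im,p,np.radians(0),'pics/w5.png')"
```

```text
17.65 [ 0.44848282  0.35727839 -0.54799625] [-0.13747315 -0.01089151  0.15873025]
theta mod 72: [(np.float64(69.0), 27280), (np.float64(69.5), 27164), (np.float64(68.5), 26883), (np.float64(70.0), 26668)]
theta mod 72: [(np.float64(63.5), 16272), (np.float64(63.0), 16128), (np.float64(64.0), 16112), (np.float64(64.5), 16014)]
```

View pics/w5.png

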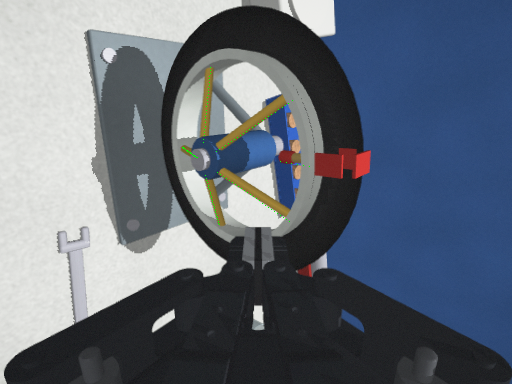

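```bash
cat > ref.py <<'E'
from fit import *
from scipy.spatial import cKDTree
def refine(n,p0,th0,free):
    im=get_image(n); h=cv2.cvtColor(im["pixels"],cv2.COLOR_RGB2HSV); m=cv2.inRange(h,(18,130,60),(32,255,255))
    Y=np.argwhere(m>0)[:,::-1].astype(float)
    def D(q):
        p=[*q[:3],q[3]] if free else [*p0[:3],q[0]]
        S=proj(im,W(p,[wp(p[3],36+72*k,r_,-.044+(r_-.02)/.086*.038-.002) for k in range(5) for r_ in np.linspace(.02,.106,60)]))
        return S
    d0=cKDTree(D([*p0[:3],th0] if free else [th0])).query(Y)[0]; Y2=Y[d0<8]
    f=lambda q:cKDTree(D(q)).query(Y2)[0]
    o=least_squares(f,[*p0[:3],th0] if free else [th0],loss="soft_l1",diff_step=1e-3,x_scale=[.01,.01,.05,.05] if free else [.05])
    print(n,free,len(Y2),o.cost/len(Y2),o.x.round(4),"theta deg",np.degrees(o.x[-1]).round(2))
E
python3 -c "
from ref import *
p=np.load('p.npy')
for n in ('wrist','top'):
  for t in (-2,-6):
    refine(n,p,np.radians(t),False); refine(n,p,np.radians(t),True)"
```

```text
wrist False 2295 2.0645300966149884 [-0.0621] theta deg -3.56
wrist True 2300 1.3801604572904829 [ 0.5842  0.0019 -0.2096 -0.0441] theta deg -2.53
wrist False 2230 1.9814916860783023 [-0.0674] theta deg -3.86
wrist True 2240 1.3399496732336766 [ 0.584   0.0018 -0.2112 -0.05  ] theta deg -2.87
top False 230 0.30679249680395027 [-0.0888] theta deg -5.09
top True 231 0.2443025584812432 [ 0.5818  0.0017 -0.2092 -0.0578] theta deg -3.31
top False 233 0.29553601069926644 [-0.0887] theta deg -5.08
top True 231 0.2459364660578081 [ 0.5819  0.0018 -0.2075 -0.0589] theta deg -3.38
```

The wheel is about 3° short, within tolerance but with little margin, so I'll retrace the path and nudge it 3° more.

Emit:
drive_tool --increments '[{"tx": 0,"ty": 0,"tz": 0.8,"rx": 0,"ry": 0,"rz": 0,"hand": 1},{"tx": 0,"ty": 0,"tz": 0.8,"rx": 0,"ry": 0,"rz": 0,"hand": 1},{"tx": 0,"ty": 0,"tz": 0.8,"rx": 0,"ry": 0,"rz": 0,"hand": 1},{"tx": 0,"ty": 0,"tz": 0.8,"rx": 0,"ry": 0,"rz": 0,"hand": 1},{"tx": 0,"ty": 0,"tz": 0.8,"rx": 0,"ry": 0,"rz": 0,"hand": 1},{"tx": 0,"ty": 0,"tz": 0.8,"rx": 0,"ry": 0,"rz": 0,"hand": 1},{"tx": 0,"ty": 0,"tz": 0.6,"rx": 0,"ry": 0,"rz": 0,"hand": 1},{"tx": 0,"ty": 0,"tz": 0.5,"rx": 0,"ry": 0,"rz": 0,"hand": 1},{"tx": 0,"ty": 0,"tz": 0.3,"rx": 0,"ry": 0,"rz": 0,"hand": 1},{"tx": 0,"ty": 0,"tz": 0,"rx": 0,"ry": 0,"rz": 0,"hand": 1},{"tx": 0,"ty": 0,"tz": 0,"rx": 0,"ry": 0,"rz": 0,"hand": 1}]'

```text
time: 19.25
position: [0.5556, -0.0074, 0.2328]
tool_rot: [1.88, 1.498, 0.666]
force: [-0.2, -0.4, 0.1]
opening: 0.0002
grasp_force: 0.0
```

```bash
python3 -c "
from fit import *
s=r.sense(); p=np.load('p.npy')
print(s['time'],s['force'],s['grasp_force']); move(p,s,(-.0215,-.020,.0535))"
```

```text
19.25 [-0.24818416 -0.35867731  0.10183606] 0.0
TCP axle [-0.0223 -0.0128  0.0548] z [ 0.743 -0.012 -0.669] x [ 0.016  1.    -0.   ] shift units [-0.29 -0.01  0.06]
```

Emit:
drive_tool --increments '[{"tx": -0.06,"ty": 0,"tz": 0,"rx": 0,"ry": 0,"rz": 0,"hand": 1},{"tx": -0.06,"ty": 0,"tz": 0,"rx": 0,"ry": 0,"rz": 0,"hand": 1},{"tx": -0.06,"ty": -0.01,"tz": 0.02,"rx": 0,"ry": 0,"rz": 0,"hand": 1},{"tx": -0.06,"ty": -0.01,"tz": 0.02,"rx": 0,"ry": 0,"rz": 0,"hand": 1},{"tx": -0.04,"ty": 0,"tz": 0,"rx": 0,"ry": 0,"rz": 0,"hand": 1},{"tx": 0,"ty": 0,"tz": 0,"rx": 0,"ry": 0,"rz": 0,"hand": 1},{"tx": 0,"ty": 0,"tz": 0,"rx": 0,"ry": 0,"rz": 0,"hand": 1}]'

```text
time: 19.95
position: [0.5546, -0.0143, 0.2317]
tool_rot: [1.88, 1.498, 0.667]
force: [0.4, 1.6, 0.2]
opening: 0.0005
grasp_force: 1.0
```

Emit:
drive_tool --increments '[{"tx": 0.1,"ty": 0,"tz": 0,"rx": 0,"ry": 0,"rz": 0,"hand": 1},{"tx": 0.04,"ty": 0,"tz": 0,"rx": 0,"ry": 0,"rz": 0,"hand": 1},{"tx": 0,"ty": 0,"tz": -0.4,"rx": 0,"ry": 0,"rz": 0,"hand": 1},{"tx": 0,"ty": 0,"tz": -0.8,"rx": 0,"ry": 0,"rz": 0,"hand": 1},{"tx": 0,"ty": 0,"tz": -0.9,"rx": 0,"ry": 0,"rz": 0,"hand": 1},{"tx": 0,"ty": 0,"tz": -0.9,"rx": 0,"ry": 0,"rz": 0,"hand": 1},{"tx": 0,"ty": 0,"tz": -0.9,"rx": 0,"ry": 0,"rz": 0,"hand": 1},{"tx": 0,"ty": 0,"tz": -0.9,"rx": 0,"ry": 0,"rz": 0,"hand": 1},{"tx": 0,"ty": 0,"tz": -0.9,"rx": 0,"ry": 0,"rz": 0,"hand": 1},{"tx": 0,"ty": 0,"tz": -0.5,"rx": 0,"ry": 0,"rz": 0,"hand": 1},{"tx": 0,"ty": 0,"tz": 0,"rx": 0,"ry": 0,"rz": 0,"hand": 1},{"tx": 0,"ty": 0,"tz": 0,"rx": 0,"ry": 0,"rz": 0,"hand": 1}]'

```text
time: 21.15
position: [0.443, 0.015, 0.3357]
tool_rot: [1.879, 1.498, 0.668]
force: [-0.3, -0.6, -0.4]
opening: -0.0
grasp_force: 0.0
```

```bash
python3 -c "
from ref import *
p=np.load('p.npy'); s=r.sense(); print(s['time'],s['force'],tool(p,s)[0])
for n in ('wrist','top'):
  for t in (-1.5,1):
    refine(n,p,np.radians(t),False); refine(n,p,np.radians(t),True)"
```

```text
21.15 [-0.29256581 -0.62403126 -0.43349476] [-0.13710287 -0.01438937  0.15767852]
wrist False 2330 2.1039286351187725 [0.] theta deg 0.0
wrist True 2331 1.397165066937343 [ 0.5842  0.0019 -0.2101  0.0091] theta deg 0.52
wrist False 2340 2.0860427028153268 [-0.0089] theta deg -0.51
wrist True 2341 1.4024203664101453 [ 0.5842  0.0019 -0.2095  0.0101] theta deg 0.58
top False 242 0.331345393063668 [-0.0319] theta deg -1.83
top True 229 0.2548685870909965 [ 0.5818  0.0018 -0.2085 -0.0022] theta deg -0.13
top False 234 0.3191684238978366 [-0.0325] theta deg -1.86
top True 234 0.2612686839981876 [ 0.5818  0.0018 -0.2085 -0.0033] theta deg -0.19
```

The stem is at the top to within about 1°, and the robot is clear. Handing in.

```bash
python3 -c "
from plant import r
print(r.finish_job())"
```

```text
the job is handed in; nothing more can be done
None
```

The job is handed in: by the camera fits the valve stem is within about 1° of the very top (worst fit just under 2°), after two main spoke pushes and a small final nudge with the fingers taken right out between them; the judge's verdict was not shown.

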